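# Radio on the coupler: dial in the attenuation, then output on

### The job

Lay the hand-held radio face up inside the white rail frame on the test station, aerial to the far side (away from the front handles), setting it down and not dropping it, and turn the attenuator dial so that it rests six clicks clockwise from its zero stop (the longer tick with the dot; it now stands somewhere between zero and three). Only when the radio is in place and the dial is set, flip the output switch on, to the far side, so that the receiver never gets the full signal. Leave the other things on the bench where they are.

Things in the scene. Friction and masses are not known exactly. Their poses are not given: they have to be found in the camera images.
- station: Fixed test station: grey case 260 (x) x 330 (y) x 66 mm, flat aluminium top, nothing on it over 45 mm high. Origin: centre of its underside. x runs from its front (two steel handles, robot's side) to its far side, y to its left. On top: white rail frame left; dial right front (axis 45 mm before, 92 mm right of centre); output switch right rear (pivot 75 mm behind, 92 mm right of centre).
- bay (a point): Centre of the floor of the rail frame on the station's top, 66 mm above the bench; axes as the station's. Four white rails, 6 mm high and 6 mm thick, enclose 120 mm (x) by 64 mm (y), 4 mm more on every side than the radio's case. The aerial passes above the far rail.
- radio: Loose black hand-held radio, about 280 g, lying face up (display, slots and keys on top). Case 112 (x) x 56 (y) x 34 mm (z). Origin: centre of the case's underside; x points to the end with the aerial. Aerial 12 to 15 mm thick, to 120 mm from the origin, 15 mm to +y, 18 mm high; a knob stands 10 mm out of the same end, 14 mm to -y. Grip it across its 56 mm width.
- radio_aerial (a point): Tip of the radio's aerial, in the radio's axes at (120, 15, 18) mm from radio.
- dial (a joint): Angle of the attenuator dial, rad: 0 at its zero stop, growing clockwise seen from above. Ten detents, 0.5236 (30 degrees) apart, 0 to 4.712 (upper stop); six clicks is 3.142. A sprung ball pulls it into the nearest detent; each click takes about 0.1 N m. It starts zero to three clicks up.
- dial_grip (a point): On the dial's upright axis, 33 mm above the panel (TCP here to grip). Its x axis lies along the pointer and turns with it (at zero 135 degrees anticlockwise from the station's x). Black knob: skirt 48 mm wide to 10 mm above the panel; on it a wing 46 mm long, 14 mm thick, to 36 mm above the panel, along the pointer, a white line on its pointing half. Grip the wing across. Ticks mark the detents.
- toggle (a joint): Angle of the output switch in rad: 0 is off (lever leaning to the station's front), 0.7 is on (leaning to its far side). Over-centre spring: it snaps to either end past 0.35; it takes about 3 N at the tip.
- toggle_tip (a point): Rounded tip of the steel switch lever, 10 mm thick. The lever is 34 mm long from a pivot 6 mm above the panel, so the tip is 38 mm above the panel; it moves 23 mm along the station's x when flipped. Bushing at its foot 13 mm wide, 9 mm high.
- spool: Bystander: loose spool of solder wire, 60 mm diameter, 42 mm high, upright. Origin: centre of the underside.
- solvent: Bystander: loose white solvent bottle, 60 mm diameter, 130 mm high. Origin: centre of the underside.
- card: Bystander: loose green circuit card 100 x 70 mm, parts up to 17 mm high. Origin: centre of the underside.

How it is judged:
On the way, in this order (a step that is already met when the one before it is completed fails the run):
1. The radio lies in the rail frame, let go of, and the dial stands at six clicks (x of radio in the frame of bay between -0.007 and 0.007 m and y of radio in the frame of bay between -0.007 and 0.007 m and z of radio in the frame of bay below 0.003 m and angle between radio's own z axis and vertical below 0.05 rad and x of radio_aerial in the frame of bay above 0.1 m and value of joint dial between 3.02 and 3.26 rad and contact force between the fingers and radio below 0.1 N), for 0.2 s.
2. The output switch is on (value of joint toggle above 0.6 rad), for 0.2 s.
At the end, for the whole second after the job is handed in: The radio rests inside the rail frame, flat on its floor and face up (within 7 mm of the frame's centre in x and y, within 3 mm of the floor, within 0.05 rad of level), its aerial to the far side; the dial rests in its sixth detent (within 0.12 rad of 3.142); the switch is on (above 0.6 rad) (x of radio in the frame of bay between -0.007 and 0.007 m and y of radio in the frame of bay between -0.007 and 0.007 m and z of radio in the frame of bay below 0.003 m and angle between radio's own z axis and vertical below 0.05 rad and x of radio_aerial in the frame of bay above 0.1 m and value of joint dial between 3.02 and 3.26 rad and value of joint toggle above 0.6 rad and linear speed of radio below 0.02 m/s); the robot touches nothing.
It fails at once if The output switch thrown while the radio was not in place or the dial not at six clicks (value of joint toggle above 0.35 rad and not (x of radio in the frame of bay between -0.007 and 0.007 m and y of radio in the frame of bay between -0.007 and 0.007 m and z of radio in the frame of bay below 0.003 m and angle between radio's own z axis and vertical below 0.05 rad and x of radio_aerial in the frame of bay above 0.1 m and value of joint dial between 3.02 and 3.26 rad)).
It fails at once if The radio dropped or thrown (faster than 0.5 m/s out of the fingers, about a 13 mm fall) (linear speed of radio above 0.5 m/s and contact force between the fingers and radio below 0.1 N).
It fails at once if A bystander (spool, bottle or card) moved more than 30 mm (distance of any of spool, solvent, card from where it was at the start of the episode above 0.03 m).
It also fails if it takes over 66 s, if anything falls off the work surface, if the arm or the gripper's body presses on something with over 40 N, if the wrist force passes 120 N, or if a joint passes its speed limit or range.

### The arm

A 7-joint arm with a two-finger parallel gripper is mounted at the origin on the work surface. World frame = base frame: x ahead of the robot, y to its left, z up, the work surface at z = 0. Lengths are in m, angles in rad, forces in N, time in s.
With the tool pointing down it reaches from about 0.4 to 0.85 m from the base axis. Payload 10.4 kg.
Tool frame: the origin (TCP) lies between the finger pads, 19 mm behind the fingertips; this is the grasp point; z points along the fingers, y is the line along which they close (so a half turn about z gives the same grasp; the last joint's range is limited). The gripper opens to 85 mm and grips with 20 to 120 N. Pads are 22 mm wide; open, the fingers measure 114 mm over their backs; the gripper's body (76 mm by 85 mm) begins 54 mm behind the grasp point. The pads swing forward as they close: fully open they stand 13 mm farther back than shut.
Start: joints at [-1.352, 0.332, -0.065, 1.46, 0.022, 1.35, -0.088], TCP at [0.15, 0.607, 0.25] pointing down, gripper open.
Joint ranges: [-2.6, 2.6], [-0.5, 2.12], [-1.47, 1.34], [0.16, 2.42], [-1.27, 4.41], [0.06, 2.06], [-2.6, 2.6]. Speed limits (rad/s): [2.22, 2.22, 2.79, 2.79, 3.14, 3.14, 3.14].

### API

Orientations are given as a unit quaternion [x, y, z, w].
In Python, from bench import arm, job, readout, get_image gives the robot as it stands (arm), with the cameras as plain functions, the job (job) and the readings (readout).
- The arm moves only by the tool drive_effector, called after "Emit:" as name(argument=value, ...) on one line, values as JSON. Schema: {"type":"object","properties":{"segments":{"type":"array","items":{"type":"array","items":{"type":"array","items":{"type":"number"},"minItems":7,"maxItems":7},"minItems":1,"maxItems":8},"minItems":1,"maxItems":1},"clamp_n":{"type":"number"},"only":{"type":"string"},"quiet":{"type":"boolean"},"lines":{"type":"string"}},"required":["segments"],"additionalProperties":false}. segments is a list that holds a single list of rows (three levels of brackets), with 1 to 8 rows, each of 7 numbers: a rotation vector rx, ry, rz in normalised numbers (1 is pi rad), then dx, dy, dz in shares of the most that a row can go, 1 being 62.5 mm, then the finger opening in m; each row shifts and turns the commanded pose from where the row before left it, along the tool's axes as they then stand; what a row does not reach is not made up. A row lasts 1/8 s, in which the tool goes at most 0.0625 m and 0.188 rad, less where a joint would pass 70% of its speed; a pose out of reach is approached as far as the arm can. The fingers move at their own pace and stop on an object; clamp_n is the grip in N (left out, the last holds). Time passes only in rows, so rows that do not move let the fingers close. The tool returns the time, the measured TCP pose, the force, the opening and the grip force at its end. only (a regular expression) keeps the lines of the reply that match it, lines (a string "A,B") keeps lines A to B, and quiet returns only ok. Input that does not fit is refused with a message, and nothing moves.
- readout.state(): the state, without advancing time (a new reading comes with each control period).
- get_image(name): name is "side" or "top" or "wrist"; returns a dict with "img" (480x640x3 uint8, red, green, blue), "K" (3x3 intrinsics, pixels), "eye" and "orientation" of the camera in the world. Camera axes: x right, y down, z forward; pixel columns grow to the right and rows downward; lengths in m; the calibration is good to about 2 mm. A picture is of the moment at which its call begins. There is no depth.
- job.finish_job(): hands the job in; it is judged then, once.
The state is a dict: "time": time; "qpos": joint angles; "dq": joint speeds; "tau": joint torques, N m; "ee_pos": TCP position; "eef_rot": TCP orientation; "contact_force": force on the tool from outside, world axes, zero at the start; "torque": the same for the moment, N m; "gripper_width": finger opening in m; "grip_force": force on a finger pad.
Only numpy, scipy, OpenCV 4.12 (cv2) and the standard library are available. Lean on these libraries where they do the work, as an engineer would, in place of code of your own. Each camera call takes 0.05 s, during which the arm holds its last target. There are 200 camera calls.

## Working session

There is one attempt and no reset: what is moved stays moved. The work goes in short steps, Python scripts to look and compute and a tool call to move; the robot and the scene stay as the last step left them, time stands still between calls to the robot, and variables do not carry over. Pictures are saved under pics/ and viewed, at most 10 in all, crops included, and the job is handed in when it is done.

```bash
ls; mkdir -p pics
```

Run:
```python
from bench import arm, job, readout, get_image
import cv2
for n in ("top","side"):
    d=get_image(n); cv2.imwrite(f"pics/{n}0.png",d["img"][:,:,::-1]); print(n,d["K"],d["eye"],d["orientation"])
print(readout.state())
```

```text
bench.py
pics
top [[581.94480474   0.         317.36150671]
 [  0.         581.94480474 224.66312773]
 [  0.           0.           1.        ]] [0.36615541 0.05180956 1.2270948 ] [-0.70289083  0.7041405  -0.0737739   0.06846932]
side [[584.17797598   0.         321.47165377]
 [  0.         584.17797598 241.43302778]
 [  0.           0.           1.        ]] [ 0.08265602 -1.00256248  0.9329963 ] [ 0.86996321 -0.18648253  0.09922733 -0.44558076]
{'time': 0.1, 'qpos': array([-1.35158707,  0.33280075, -0.06469743,  1.46084533,  0.02158949,
        1.34987346, -0.08851974]), 'dq': array([ 7.04669923e-05, -7.57245990e-04,  6.20159567e-04, -8.65606358e-04,
        4.69377802e-04,  1.44467585e-03,  2.80281228e-04]), 'tau': array([ 9.78826756e-04, -6.26758432e+01,  4.88490122e-02, -3.92430854e+01,
        1.63922017e-02,  6.97047057e-03, -6.11802739e-05]), 'ee_pos': array([0.14958989, 0.60652638, 0.24930614]), 'eef_rot': array([ 1.20612999e-01,  9.92699413e-01, -6.13820223e-04, -5.19392303e-05]), 'contact_force': array([ 0.47958031, -0.52950964,  0.8711623 ]), 'torque': array([-0.00746117, -0.02654666, -0.00396071]), 'grip_force': 0.0, 'gripper_width': 0.08527830455077201}
```

View pics/top0.png

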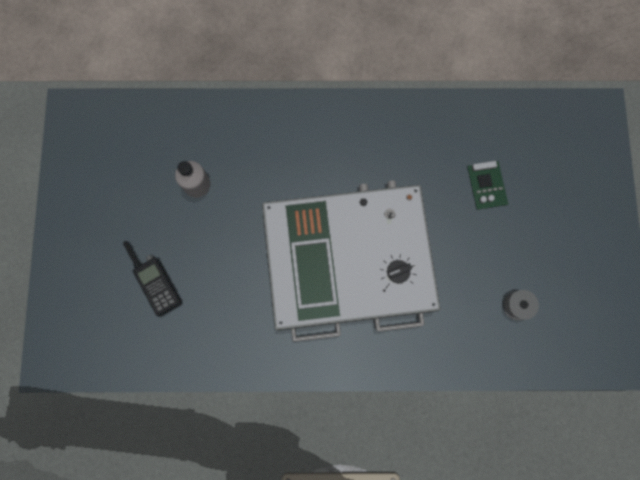

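View pics/side0.png

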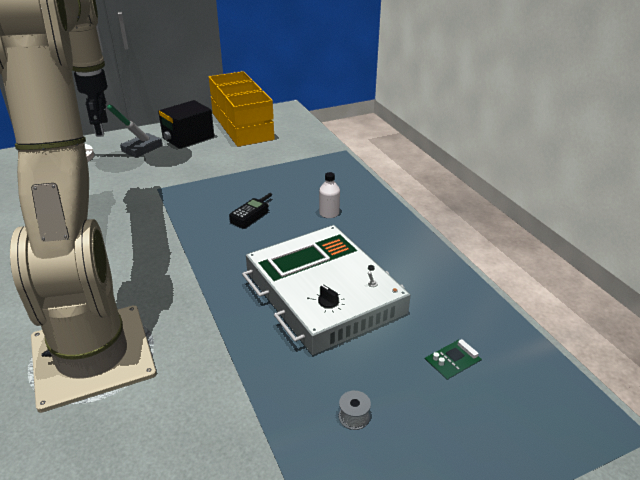

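Top view: the station is centred near (350,258), the radio near (157,285) with its aerial pointing up-left to (127,243), and the dial is at (400,271). The switch is at (390,214). The card, spool and bottle are well clear of all of these.

Create h.py:
```python
import numpy as np, cv2
from bench import arm, job, readout, get_image
from scipy.spatial.transform import Rotation as R
def ray(d,uv,z):
    uv=np.atleast_2d(np.float64(uv)); K=np.array(d["K"])
    v=np.c_[uv,np.ones(len(uv))]@np.linalg.inv(K).T
    v=R.from_quat(d["orientation"]).apply(v); e=np.array(d["eye"])
    return e+v*((z-e[2])/v[:,2])[:,None]
def proj(d,P):
    c=R.from_quat(d["orientation"]).inv().apply(np.atleast_2d(P)-np.array(d["eye"]))@np.array(d["K"]).T
    return c[:,:2]/c[:,2:]
def big(m):
    return max(cv2.findContours(m.astype(np.uint8),cv2.RETR_EXTERNAL,cv2.CHAIN_APPROX_NONE)[0],key=cv2.contourArea)
def rect(P):
    c,s,a=cv2.minAreaRect(np.float32(P[:,:2]*1000)); return np.array(c),np.array(s),a
```

Run:
```python
from h import *
d=get_image("top"); im=d["img"]; g=im.astype(int)
S=cv2.resize(im[180:345,255:445],None,fx=3.5,fy=3.5,interpolation=cv2.INTER_CUBIC); cv2.imwrite("pics/st.png",S[:,:,::-1])
m=np.zeros(im.shape[:2],bool); m[180:345,255:445]=True
b=(g.min(2)>120)&m
m1=cv2.morphologyEx(b.astype(np.uint8),cv2.MORPH_OPEN,np.ones((5,5)))
print("station",rect(ray(d,big(m1)[:,0],.066)))
w=np.zeros_like(m); w[205:320,286:345]=True
gr=(g[:,:,1]>g[:,:,0]+12)&(g[:,:,1]>g[:,:,2]+8)&w
ker=cv2.morphologyEx(gr.astype(np.uint8),cv2.MORPH_OPEN,np.ones((3,3)))
for c in cv2.findContours(ker,cv2.RETR_LIST,cv2.CHAIN_APPROX_NONE)[0]:
    if cv2.contourArea(c)>300: print("green",cv2.contourArea(c),rect(ray(d,c[:,0],.066)))
q=np.zeros_like(m); q[235:325,115:190]=True
r=(g.max(2)<55)&q; r=cv2.morphologyEx(r.astype(np.uint8),cv2.MORPH_CLOSE,np.ones((9,9)))
c=big(r); print("radio all",cv2.contourArea(c))
r2=cv2.morphologyEx(r,cv2.MORPH_OPEN,np.ones((13,13))); c=big(r2); print("radio",rect(ray(d,c[:,0],.034)))
print("aerial tip",ray(d,[[126,242]],.018))
C=cv2.resize(im[235:325,115:190],None,fx=6,fy=6,interpolation=cv2.INTER_CUBIC); 
cv2.imwrite("pics/ra.png",C[:,:,::-1]); print(im[300,150],im[250,100],im[285,170])
```

```text
station (array([548.46038818, -84.77732086]), array([253.64395142, 196.76745605]), 6.622033596038818)
green 1320.0 (array([504.2791748 ,  50.90232849]), array([112.64060974,  58.14549255]), 5.9678521156311035)
radio all 1657.5Traceback (most recent call last):
  File "<stdin>", line 16, in <module>
  File "h.py", line 13, in big
    return max(cv2.findContours(m.astype(np.uint8),cv2.RETR_EXTERNAL,cv2.CHAIN_APPROX_NONE)[0],key=cv2.contourArea)
ValueError: max() iterable argument is empty
```

View pics/st.png

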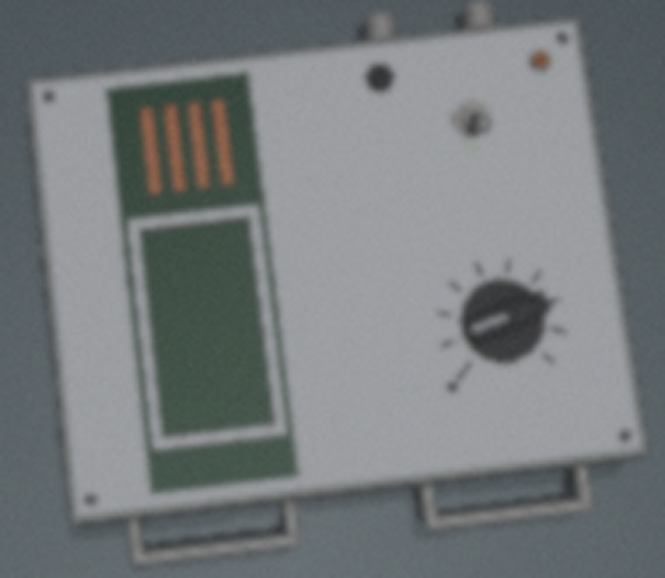

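Run:
```python
from h import *
d=get_image("top"); im=d["img"]; g=im.astype(int)
C=cv2.resize(im[235:325,115:190],None,fx=6,fy=6,interpolation=cv2.INTER_CUBIC); cv2.imwrite("pics/ra.png",C[:,:,::-1])
# station: whole case via brightness or green strip, filled hull
m=np.zeros(im.shape[:2],bool); m[180:335,255:445]=True
b=((g[:,:,0]>110))&m
m1=cv2.morphologyEx(b.astype(np.uint8),cv2.MORPH_OPEN,np.ones((9,9)))
cs=[c for c in cv2.findContours(m1,cv2.RETR_EXTERNAL,cv2.CHAIN_APPROX_NONE)[0] if cv2.contourArea(c)>800]
print("station",rect(ray(d,np.vstack(cs)[:,0],.066)))
q=np.zeros_like(m); q[235:325,115:190]=True
for t in (60,70,80):
    r=((g.max(2)<t)&q).astype(np.uint8); r=cv2.morphologyEx(r,cv2.MORPH_CLOSE,np.ones((9,9)))
    r2=cv2.morphologyEx(r,cv2.MORPH_OPEN,cv2.getStructuringElement(cv2.MORPH_ELLIPSE,(15,15)))
    if r2.any(): print(t,"radio",rect(ray(d,big(r2)[:,0],.034)))
print("tip",ray(d,[[126,242]],.018), "dial pix",ray(d,[[255+503/3.5,180+320/3.5]],.066+.01))
print("rough proj of dial,toggle for station yaw 6, center from bay")
print(im[300,150],im[250,130])
```

```text
station (array([541.43395996, -21.66027832]), array([255.5464325 , 325.17892456]), 6.5933685302734375)
60 radio (array([454.05007935, 353.54544067]), array([50.16862106, 57.72706604]), 29.101360321044922)
70 radio (array([465.60275269, 360.56924438]), array([78.42800903, 61.09739685]), 30.55774688720703)
80 radio (array([466.2019043 , 360.86114502]), array([82.97438049, 62.94271088]), 30.784013748168945)
tip [[0.57634577 0.44486093 0.018     ]] dial pix [[ 0.50622113 -0.11869168  0.076     ]]
rough proj of dial,toggle for station yaw 6, center from bay
[45 46 47] [32 35 32]
```

View pics/ra.png

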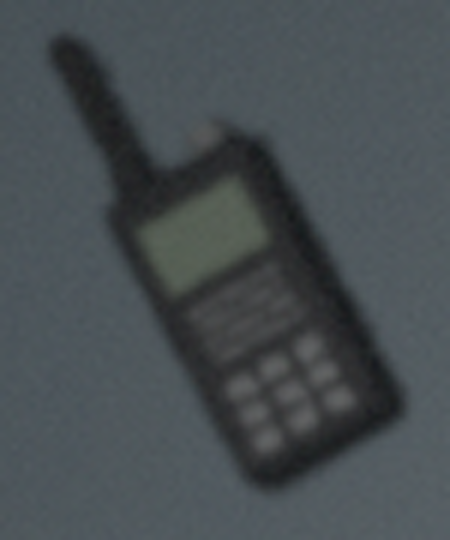

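Run:
```python
from h import *
d=get_image("top")
px=np.array([[112,208],[255,485],[402,405],[262,135],[65,40],[235,125],[205,130]])/6+[115,235]-.4
A=ray(d,px,.034)[:,:2]*1000; B=ray(d,px,.0)[:,:2]*1000
print(A,B)
x=A[0]-A[1]; print("yaw",np.degrees(np.arctan2(x[1],x[0])),np.hypot(*x)); x=B[3]-B[2];print("yawR",np.degrees(np.arctan2(x[1],x[0])),np.hypot(*x))
print("widths",np.hypot(*(A[0]-A[3])),np.hypot(*(A[1]-A[2])),"mixed",np.hypot(*(A[1]-B[2])),np.hypot(*(A[0]-B[3])))
# display rectangle centre
im=d["img"].astype(int); sub=im[235:325,115:190]; m=(sub[:,:,1]>sub[:,:,2]+10); c=big(m); c=c[:,0]+[115,235]; print("disp",rect(ray(d,c,.034)))
print("tip",ray(d,px[4:5],.018)*1000)
```

```text
[[516.68133189 421.16794765]
 [422.696779   367.34492796]
 [449.41421822 319.02319158]
 [541.84773127 371.19549313]
 [575.10989066 440.93040169]
 [545.33617759 380.65488436]
 [543.61290103 390.86674092]] [[520.97091683 431.69367059]
 [424.30805639 376.33683928]
 [451.78687093 326.63806309]
 [546.85449105 380.29713522]
 [581.06453272 452.01930154]
 [550.44234873 390.02609372]
 [548.66996341 400.52896078]]
yaw 29.798879296965666 108.30518745889688
yawR 29.441711617492597 109.16569249106222
widths 55.951710148483855 55.21604626594076 mixed 50.03281219722287 50.801996439073186
disp (array([507.07821655, 379.5038147 ]), array([ 9.26722622, 15.24001694]), 18.742130279541016)
tip [[577.91207516 446.14870751  18.        ]]
```

Radio: the case corners give a centre of about (0.483, 0.370), yaw 29.6°, aerial end up-left. Dial: the white line points to the first tick past zero, so it stands at one click.

The manual's scale: shifts go in shares of 62.5 mm and turns go in shares of pi rad. Converting my numbers, -0.0475 m is -0.76, -0.0187 m is -0.2992.

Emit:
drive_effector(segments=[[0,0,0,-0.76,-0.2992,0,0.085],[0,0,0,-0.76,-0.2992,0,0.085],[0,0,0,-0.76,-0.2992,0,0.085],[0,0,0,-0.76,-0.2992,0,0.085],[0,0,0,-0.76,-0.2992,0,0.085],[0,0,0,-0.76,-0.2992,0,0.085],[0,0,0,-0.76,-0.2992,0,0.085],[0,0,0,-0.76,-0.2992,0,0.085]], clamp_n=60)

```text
refused: segments: the value is too long (schema: maxItems 1). Nothing was moved.
```

Refused on format, not on reach. It needs a list holding one list of rows, three levels of brackets.

Emit:
drive_effector(segments=[[[0,0,0,-0.76,-0.2992,0,0.085],[0,0,0,-0.76,-0.2992,0,0.085],[0,0,0,-0.76,-0.2992,0,0.085],[0,0,0,-0.76,-0.2992,0,0.085],[0,0,0,-0.76,-0.2992,0,0.085],[0,0,0,-0.76,-0.2992,0,0.085],[0,0,0,-0.76,-0.2992,0,0.085],[0,0,0,-0.76,-0.2992,0,0.085]]], clamp_n=60)

```text
time: 1.25
ee_pos: [0.4839, 0.3695, 0.25]
eef_rot: [0.12, 0.993, 0.0, -0.0]
contact_force: [0.0, 0.6, -1.1]
gripper_width: 0.0849
grip_force: 0.0
```

Emit:
drive_effector(segments=[[[0,0,-0.0484,0,0,0,0.085],[0,0,-0.0484,0,0,0,0.085],[0,0,-0.0484,0,0,0,0.085],[0,0,-0.0484,0,0,0,0.085],[0,0,-0.0484,0,0,0,0.085],[0,0,0,0,0,0.48,0.085],[0,0,0,0,0,0,0.085]]])

```text
time: 2.12
ee_pos: [0.4818, 0.3698, 0.2179]
eef_rot: [-0.256, 0.967, -0.001, -0.002]
contact_force: [0.6, 0.3, 0.4]
gripper_width: 0.0847
grip_force: 0.0
```

Create go.py:
```python
# usage: go.py x y z yaw_deg_of_tool_y : prints remaining rotation about tool z and shift in present tool axes
import sys; from h import *
s=readout.state(); r=R.from_quat(s["eef_rot"]); t=np.array([float(v) for v in sys.argv[1:4]])
y=r.apply([0,1,0]); a=np.degrees(np.arctan2(y[1],y[0])); w=float(sys.argv[4])
e=(w-a+180)%360-180
print("t",s["time"],"p",s["ee_pos"].round(4),"yaw",a.round(2),"z",r.apply([0,0,1]).round(4),"rz",round(-np.radians(e),4),"shift",r.inv().apply(t-s["ee_pos"]).round(4),"q",s["qpos"].round(2),"F",s["contact_force"].round(1),"w",round(s["gripper_width"],4),"gf",round(s["grip_force"],1))
```

```bash
python3 go.py .483 .370 .026 119.6
```

Run:
```python
from h import *
d=get_image("wrist"); cv2.imwrite("pics/w0.png",d["img"][:,:,::-1]); print(d["eye"],d["orientation"])
P=np.array([.483,.370,.034]);x=np.array([np.cos(.5166),np.sin(.5166),0]);y=np.array([-x[1],x[0],0])
print(proj(d,[P+a*.056*x+b*.028*y for a in(1,-1) for b in(1,-1)]).round(0))
```

```text
t 2.125 p [0.4818 0.3698 0.2179] yaw 119.68 z [-0.0032 -0.0027 -1.    ] rz 0.0014 shift [-0.0019 -0.0003  0.1919] q [-0.79  0.31  0.07  1.56 -0.02  1.28  1.38] F [0.6 0.3 0.4] w 0.0847 gf 0.0
[0.41337966 0.33277458 0.3412463 ] [0.49684336 0.85432301 0.13170856 0.07701771]
[[343. 274.]
 [285. 274.]
 [346. 156.]
 [281. 156.]]
```

View pics/w0.png

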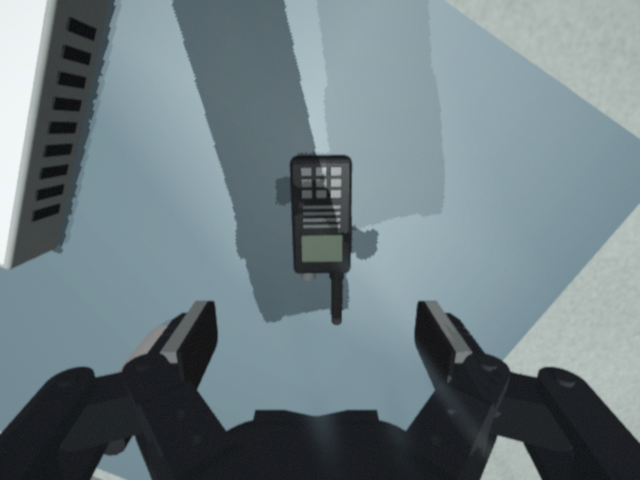

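Wrist view: the radio case spans columns 291–352 and rows 155–272, with the aerial down to (337,322). That is about 7 px right of my prediction, so I'll re-measure.

Run:
```python
from h import *
d=get_image("wrist"); print("eye",d["eye"],readout.state()["ee_pos"])
g=d["img"].astype(int)
# black mask by darkness, case only
sub=np.zeros(g.shape[:2],bool); sub[145:274,270:375]=True
m=((g.max(2)<70)&sub).astype(np.uint8); m=cv2.morphologyEx(m,cv2.MORPH_CLOSE,np.ones((15,15))); m=cv2.morphologyEx(m,cv2.MORPH_OPEN,np.ones((25,25)))
c=big(m)[:,0]; print("bbox",cv2.boundingRect(c))
for z in (.034,.017): print(z,rect(ray(d,c,z)))
# LCD centre from wrist/top/side -> triangulate
L=[]
for n,roi in(("wrist",(225,270,285,355)),("top",(255,290,130,170)),("side",(190,230,225,275))):
    d=get_image(n); g=d["img"].astype(int); a,b,e,f=roi; s=g[a:b,e:f]
    ex=s[:,:,1]-s[:,:,2]; mm=(ex>ex.max()*.55).astype(np.uint8); mm=cv2.morphologyEx(mm,cv2.MORPH_OPEN,np.ones((2,2)))
    c=big(mm); M=cv2.moments(c); uv=np.array([M["m10"]/M["m00"]+e,M["m01"]/M["m00"]+a]); 
    print(n,uv.round(1),cv2.boundingRect(c),(ray(d,uv,.034)*1000).round(1))
d=get_image("wrist"); s=d["img"]
print("tip wrist",ray(d,[[337,321]],.018)*1000)
```

```text
eye [0.41374306 0.33307275 0.34267587] [0.48283453 0.37061952 0.22056631]
bbox (290, 155, 60, 78)
0.034 (array([462.54718018, 365.32778931]), array([70.28749084, 54.49243164]), 29.631900787353516)
0.017 (array([465.23504639, 367.10418701]), array([74.1585083, 57.4935112]), 29.631927490234375)
wrist [321.9 245.9] (17, 8, 41, 27) [[505.1 392.   34. ]]
top [148.6 275.4] (10, 14, 20, 15) [[504.  388.9  34. ]]
side [255.6 204.1] (25, 11, 13, 7) [[507.1 381.1  34. ]]
tip wrist [[576.95379186 452.77766473  18.        ]]
```

Run:
```python
from h import *
d=get_image("wrist"); g=cv2.GaussianBlur(d["img"],(3,3),0).astype(int).max(2)
print("col",[(r,int(g[r,300:345].mean())) for r in list(range(148,164,2))+list(range(262,284,2))])
print("row210",[(c,int(g[185:262,c].mean())) for c in list(range(284,302,2))+list(range(342,362,2))])
u=np.array([.8695,.4939]); n=np.array([-.4939,.8695])
for uv,z in (((322,272),.034),((322,155),.034),((322,155),0),((292,240),.034),((351,240),.034),((351,240),0.)):
    p=ray(d,uv,z)[0,:2]*1000; print(uv,z,(p@u).round(1),(p@n).round(1))
```

```bash
python3 go.py .4796 .3756 .026 119.6
```

```text
col [(148, 160), (150, 137), (152, 68), (154, 34), (156, 46), (158, 57), (160, 68), (162, 80), (262, 45), (264, 43), (266, 42), (268, 52), (270, 80), (272, 85), (274, 87), (276, 90), (278, 90), (280, 90), (282, 90)]
row210 [(284, 105), (286, 106), (288, 105), (290, 94), (292, 57), (294, 38), (296, 41), (298, 42), (300, 50), (342, 69), (344, 64), (346, 62), (348, 53), (350, 95), (352, 146), (354, 150), (356, 151), (358, 151), (360, 152)]
(322, 272) 0.034 660.7 91.8
(322, 155) 0.034 549.2 91.1
(322, 155) 0 551.8 91.8
(292, 240) 0.034 627.8 63.2
(351, 240) 0.034 627.7 119.1
(351, 240) 0.0 639.0 122.8
t 2.475 p [0.483  0.3709 0.2209] yaw 119.69 z [ 9.e-04  9.e-04 -1.e+00] rz 0.0015 shift [0.0009 0.0057 0.1949] q [-0.79  0.31  0.07  1.55 -0.02  1.28  1.38] F [ 0.7  0.5 -0.4] w 0.0847 gf 0.0
```

In the tool's units: 0.05 m is 0.8, 0.04 m is 0.64.

Emit:
drive_effector(segments=[[[0,0,0,0.016,0.112,0.64,0.085],[0,0,0,0,0,0.8,0.085],[0,0,0,0,0,0.8,0.085],[0,0,0,0,0,0.56,0.085],[0,0,0,0,0,0.32,0.085],[0,0,0,0,0,0,0.085],[0,0,0,0,0,0,0.085]]], clamp_n=50)

```text
time: 3.35
ee_pos: [0.4794, 0.377, 0.0267]
eef_rot: [-0.256, 0.967, 0.001, 0.001]
contact_force: [0.5, -0.3, 1.2]
gripper_width: 0.0851
grip_force: 0.0
```

```bash
python3 go.py .4785 .3764 .026 119.6
```

```text
t 3.35 p [0.4794 0.377  0.0267] yaw 119.69 z [ 0.0018  0.0017 -1.    ] rz 0.0015 shift [ 0.001  -0.0001  0.0007] q [-0.78  0.51  0.05  1.72 -0.03  0.91  1.37] F [ 0.5 -0.3  1.2] w 0.0851 gf 0.0
```

Emit:
drive_effector(segments=[[[0,0,0,0,0,0,0.04],[0,0,0,0,0,0,0.04],[0,0,0,0,0,0,0.04],[0,0,0,0,0,0,0.04],[0,0,0,0,0,0,0.04],[0,0,0,0,0,0,0.04]]], clamp_n=50)

```text
time: 4.1
ee_pos: [0.4792, 0.3765, 0.0264]
eef_rot: [-0.256, 0.967, 0.0, 0.001]
contact_force: [-1.0, -1.5, 7.3]
gripper_width: 0.0551
grip_force: 54.7
```

```bash
python3 go.py .4785 .3764 .026 119.6
```

```text
t 4.1 p [0.4792 0.3765 0.0264] yaw 119.68 z [ 0.0016  0.0012 -1.    ] rz 0.0013 shift [0.0007 0.0002 0.0004] q [-0.78  0.51  0.05  1.72 -0.03  0.91  1.37] F [-1.  -1.5  7.3] w 0.0551 gf 54.7
```

In the tool's units: -0.04 m is -0.64, -0.025 m is -0.4.

Emit:
drive_effector(segments=[[[0,0,0,0,0,-0.16,0.04],[0,0,0,0,0,-0.4,0.04],[0,0,0,0,0,-0.64,0.04],[0,0,0,0,0,-0.64,0.04],[0,0,0,0,0,-0.4,0.04],[0,0,0,0,0,-0.16,0.04]]])

```text
time: 4.85
ee_pos: [0.4787, 0.3765, 0.1769]
eef_rot: [-0.256, 0.967, 0.001, 0.001]
contact_force: [-0.9, -0.1, -2.5]
gripper_width: 0.0554
grip_force: 53.8
```

Emit:
drive_effector(segments=[[[0,0,0,0.16,-0.3392,0,0.04],[0,0,0,0.2912,-0.6176,0,0.04],[0,0,0,0.3344,-0.7088,0,0.04],[0,0,0,0.3344,-0.7088,0,0.04],[0,0,0,0.3344,-0.7088,0,0.04],[0,0,0,0.3344,-0.7088,0,0.04],[0,0,0,0.2832,-0.5968,0,0.04],[0,0,0,0.16,-0.3392,0,0.04]]])

```text
time: 5.85
ee_pos: [0.5025, 0.0466, 0.1738]
eef_rot: [-0.254, 0.967, -0.0, -0.001]
contact_force: [0.4, -0.3, -2.7]
gripper_width: 0.0552
grip_force: 53.8
```

Emit:
drive_effector(segments=[[[0,0,0.0318,0,0,0,0.04],[0,0,0.0318,0,0,0,0.04],[0,0,0.0318,0,0,0,0.04],[0,0,0.0341,0,0,0,0.04],[0,0,0,0,0,0,0.04],[0,0,0,0,0,0,0.04]]])

```text
time: 6.6
ee_pos: [0.5031, 0.0499, 0.1744]
eef_rot: [-0.057, 0.998, -0.0, -0.001]
contact_force: [-0.1, -0.5, -2.9]
gripper_width: 0.055
grip_force: 53.8
```

```bash
python3 go.py .5043 .0509 .0924 96.4
```

Run:
```python
from h import *
d=get_image("top"); cv2.imwrite("pics/t1.png",cv2.resize(d["img"][170:360,240:450],None,fx=3,fy=3,interpolation=cv2.INTER_CUBIC)[:,:,::-1])
d=get_image("wrist"); cv2.imwrite("pics/w1.png",d["img"][:,:,::-1])
```

```text
t 6.6 p [0.5031 0.0499 0.1744] yaw 96.48 z [-1.e-03 -2.e-04 -1.e+00] rz 0.0014 shift [-0.0014  0.0009  0.082 ] q [-0.45  0.12  0.29  1.88 -0.04  1.14  1.53] F [-0.1 -0.5 -2.9] w 0.055 gf 53.8
```

View pics/w1.png

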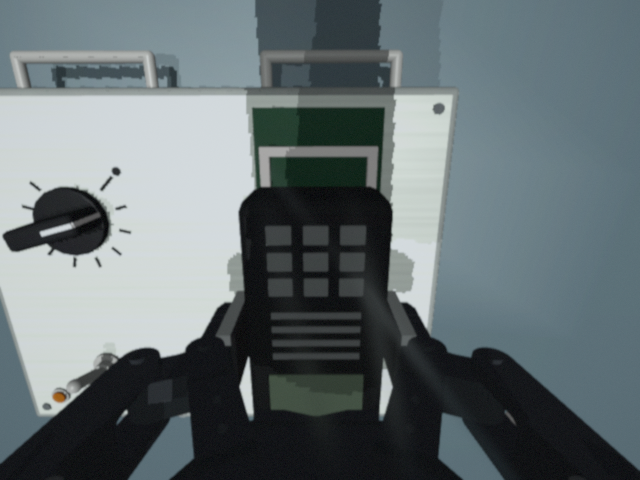

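Wrist view: the radio is held squarely. The near rail's inner corners show at about (268,157) and (368,157), and the rails look parallel to the radio. I'll cross-check the bay position from this view.

Run:
```python
from h import *
d=get_image("wrist"); g=d["img"].astype(int)
for z in (.066,.072): print(z,(ray(d,[[269,157],[368,157],[318,157],[318,148],[454,92]],z)[:,:2]*1000).round(1).tolist())
print("col318",[(r,int(g[r,310:326].mean())) for r in range(140,166,2)])
print("row170",[(c,int(g[165:180,c].mean())) for c in list(range(254,280,2))+list(range(356,386,2))])
# radio near end at z top and bottom of case
z0=readout.state()["ee_pos"][2]-.0264
print("radio near end",(ray(d,[[316,188]],z0+.034)*1000).round(1),(ray(d,[[316,188]],z0)*1000).round(1), (ray(d,[[240,230],[392,230]],z0+.034)*1000).round(1).tolist())
a=np.radians(6.45); c,s=np.cos(a),np.sin(a)
st=np.array([541.4,-21.7]); print("station left-near corner pred",st+[ -130*c-165*s,-130*s+165*c])
```

```text
0.066 [[447.2, 14.5], [439.9, 79.1], [443.6, 46.5], [437.9, 45.8], [394.9, 126.1]]
0.072 [[446.6, 15.2], [439.5, 78.2], [443.1, 46.4], [437.5, 45.7], [395.7, 123.9]]
col318 [(140, 27), (142, 27), (144, 31), (146, 95), (148, 125), (150, 126), (152, 126), (154, 125), (156, 95), (158, 29), (160, 27), (162, 27), (164, 27)]
row170 [(254, 155), (256, 64), (258, 58), (260, 147), (262, 165), (264, 165), (266, 165), (268, 155), (270, 76), (272, 53), (274, 53), (276, 52), (278, 52), (356, 26), (358, 26), (360, 26), (362, 26), (364, 27), (366, 76), (368, 120), (370, 125), (372, 125), (374, 124), (376, 94), (378, 31), (380, 55), (382, 115), (384, 120)]
radio near end [[444.3  45.2 182.4]] [[450.1  45.8 148.4]] [[461.9, 20.4, 182.4], [456.0, 73.2, 182.4]]
station left-near corner pred [393.68740635 127.6518988 ]
```

In the tool's units: 0.025 m is 0.4, 0.0012 m is 0.0192.

Emit:
drive_effector(segments=[[[0,0,0,-0.016,0.0192,0.32,0.04],[0,0,0,0,0,0.4,0.04],[0,0,0,0,0,0.32,0.04],[0,0,0,0,0,0.128,0.04],[0,0,0,0,0,0.048,0.04],[0,0,0,0,0,0,0.04]]])

```text
time: 7.5
ee_pos: [0.5048, 0.0518, 0.0995]
eef_rot: [-0.056, 0.998, 0.0, 0.0]
contact_force: [0.1, 0.6, -4.4]
gripper_width: 0.0555
grip_force: 53.8
```

```bash
python3 go.py .5043 .0509 .0924 96.4
```

```text
t 7.5 p [0.5048 0.0518 0.0995] yaw 96.38 z [ 7.e-04  3.e-04 -1.e+00] rz -0.0003 shift [ 0.0006 -0.0008  0.0071] q [-0.44  0.22  0.28  1.95 -0.07  0.98  1.55] F [ 0.1  0.6 -4.4] w 0.0555 gf 53.8
```

Emit:
drive_effector(segments=[[[0,0,0,0,0,0.04,0.04],[0,0,0,0,0,0.04,0.04],[0,0,0,0,0,0,0.04]]])

```text
time: 7.88
ee_pos: [0.5044, 0.0517, 0.0939]
eef_rot: [-0.056, 0.998, 0.0, -0.0]
contact_force: [-0.1, -0.0, -3.2]
gripper_width: 0.0547
grip_force: 53.8
```

```bash
python3 go.py .5043 .0509 .0924 96.4
```

Run:
```python
from h import *
d=get_image("top"); cv2.imwrite("pics/t2.png",cv2.resize(d["img"][170:360,240:450],None,fx=3,fy=3,interpolation=cv2.INTER_CUBIC)[:,:,::-1])
```

```text
t 7.875 p [0.5044 0.0517 0.0939] yaw 96.38 z [-2.e-04  0.e+00 -1.e+00] rz -0.0004 shift [ 0.0002 -0.0008  0.0015] q [-0.44  0.23  0.28  1.96 -0.08  0.97  1.55] F [-0.1 -0.  -3.2] w 0.0547 gf 53.8
```

View pics/t2.png

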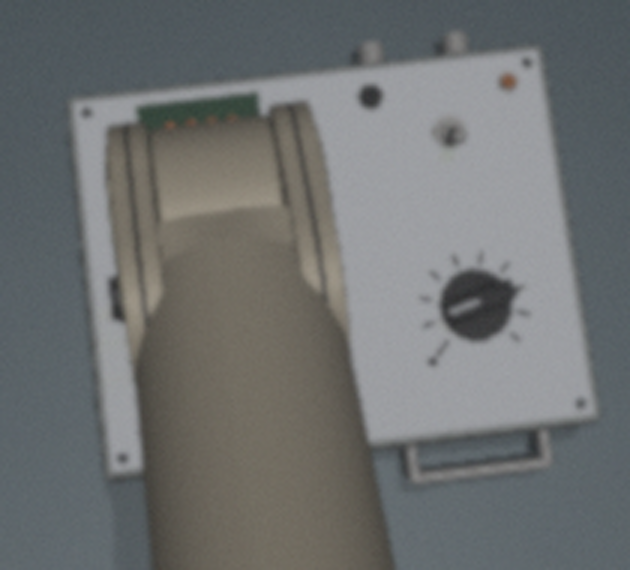

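The arm hides the bay in the top view. The radio still hangs freely at less than rail height (its weight reads on the wrist), so it is between the rails. Lowering to the floor.

Emit:
drive_effector(segments=[[[0,0,0,0,0,0.016,0.04],[0,0,0,0,0,0.016,0.04],[0,0,0,0,0,0,0.04]]])

```text
time: 8.3
ee_pos: [0.5045, 0.0517, 0.0924]
eef_rot: [-0.056, 0.998, 0.0, 0.0]
contact_force: [-3.2, -0.0, 4.9]
gripper_width: 0.055
grip_force: 54.5
```

```bash
python3 go.py .5043 .0509 .0924 96.4
```

```text
t 8.3 p [0.5045 0.0517 0.0924] yaw 96.37 z [ 1.e-04  3.e-04 -1.e+00] rz -0.0005 shift [ 0.0003 -0.0008  0.    ] q [-0.44  0.23  0.28  1.96 -0.08  0.96  1.55] F [-3.2 -0.   4.9] w 0.055 gf 54.5
```

Contact with the floor: the force turned upward. I'll open, retreat, and look.

In the tool's units: -0.045 m is -0.72, -0.02 m is -0.32.

Emit:
drive_effector(segments=[[[0,0,0,0,0,0,0.062],[0,0,0,0,0,0,0.07],[0,0,0,0,0,0,0.085],[0,0,0,0,0,0,0.085],[0,0,0,0,0,-0.32,0.085],[0,0,0,0,0,-0.72,0.085],[0,0,0,0,0,-0.72,0.085],[0,0,0,0,0,0,0.085]]])

```text
time: 9.3
ee_pos: [0.5063, 0.052, 0.2054]
eef_rot: [-0.056, 0.998, 0.001, 0.003]
contact_force: [-0.0, 0.1, -0.0]
gripper_width: 0.0851
grip_force: 0.0
```

Emit:
drive_effector(segments=[[[0,0,0,0,-0.72,0,0.085],[0,0,0,0,-0.72,0,0.085],[0,0,0,0,-0.64,0,0.085],[0,0,0,0,-0.56,0,0.085],[0,0,0,0,0,0,0.085],[0,0,0,0,0,0,0.085]]])

```text
time: 10.05
ee_pos: [0.5226, -0.1116, 0.2012]
eef_rot: [-0.056, 0.998, 0.0, -0.001]
contact_force: [0.8, -0.0, -0.0]
gripper_width: 0.0848
grip_force: 0.0
```

```bash
python3 go.py .507 -.1182 .101 25
```

Run:
```python
from h import *
d=get_image("top"); cv2.imwrite("pics/t3.png",cv2.resize(d["img"][170:360,240:450],None,fx=3,fy=3,interpolation=cv2.INTER_CUBIC)[:,:,::-1])
d=get_image("wrist"); cv2.imwrite("pics/w3.png",d["img"][:,:,::-1])
a=np.radians(6.45);x=np.array([np.cos(a),np.sin(a),0]);y=np.array([-x[1],x[0],0]);D=np.array([.507,-.1182,.066])
print("dial axis proj z+36, +10, 0",proj(d,[D+[0,0,.036],D+[0,0,.01],D]).round(0).tolist())
```

```text
t 10.05 p [ 0.5226 -0.1116  0.2012] yaw 96.39 z [-1.1e-03  4.0e-04 -1.0e+00] rz 1.246 shift [ 0.0161 -0.0049  0.1002] q [-0.26  0.17  0.43  1.79 -0.07  1.2   1.87] F [ 0.8 -0.  -0. ] w 0.0848 gf 0.0
dial axis proj z+36, +10, 0 [[305.0, 225.0], [306.0, 215.0], [307.0, 212.0]]
```

View pics/w3.png

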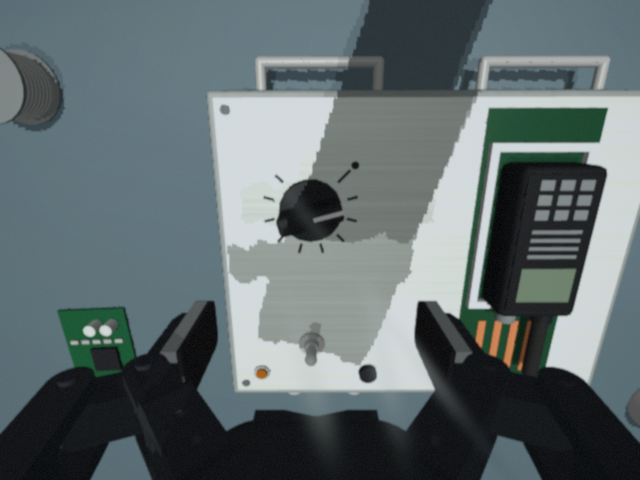

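Wrist view: the radio sits inside the rails. The dial skirt is centred near (311,210), and the white line points at the first tick after the dotted zero tick, confirming one click. The switch leans to the front at (311,345). Next I move above the dial with tool y across the wing (world yaw 21.4°).

In the tool's units: 0.02 m is 0.32, 0.0176 m is 0.2816, 0.187 rad / 3.1416 = 0.0595.

Emit:
drive_effector(segments=[[[0,0,0,0.2816,-0.0528,0.32,0.06],[0,0,0.0595,0,0,0.16,0.06],[0,0,0.0595,0,0,0.16,0.06],[0,0,0.0595,0,0,0,0.06],[0,0,0.0595,0,0,0,0.06],[0,0,0.0595,0,0,0,0.06],[0,0,0.0595,0,0,0,0.06],[0,0,0.0595,0,0,0,0.06]]])

```text
time: 11.15
ee_pos: [0.5057, -0.1163, 0.1619]
eef_rot: [0.566, 0.825, 0.0, -0.0]
contact_force: [-0.0, -0.3, 0.2]
gripper_width: 0.06
grip_force: 0.0
```

Emit:
drive_effector(segments=[[[0,0,0,0,0,0,0.05],[0,0,0,0,0,0,0.05]]])

```text
time: 11.4
ee_pos: [0.5057, -0.117, 0.1619]
eef_rot: [0.562, 0.827, 0.0, -0.0]
contact_force: [-0.7, -0.7, -1.0]
gripper_width: 0.0499
grip_force: 0.0
```

```bash
python3 go.py .5055 -.1168 .099 21.4
```

Run:
```python
from h import *
d=get_image("wrist"); im=d["img"]; cv2.imwrite("pics/w4.png",im[:,:,::-1])
D=np.array([.5055,-.1168,.066]); a=np.radians(111.4); u=np.array([np.cos(a),np.sin(a),0])
print(proj(d,[D+[0,0,.036],D+[0,0,.01],D+[0,0,.036]+.023*u,D+[0,0,.036]-.023*u]).round(0).tolist())
```

Run:
```python
from h import *
d=get_image("side"); cv2.imwrite("pics/s4.png",d["img"][:,:,::-1])
```

```text
t 11.4 p [ 0.5057 -0.117   0.1619] yaw 21.67 z [-0.e+00  2.e-04 -1.e+00] rz 0.0047 shift [ 0.0002 -0.0001  0.0629] q [-0.36  0.18  0.56  1.88 -0.1   1.12  0.61] F [-0.7 -0.7 -1. ] w 0.0499 gf 0.0
[[316.0, 272.0], [316.0, 256.0], [316.0, 234.0], [316.0, 307.0]]
```

View pics/w4.png

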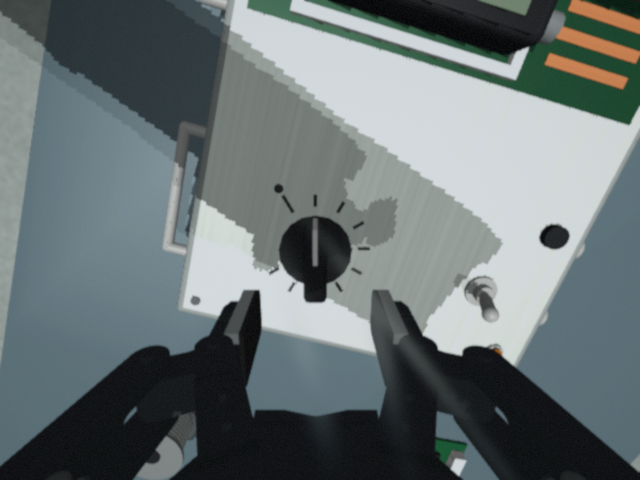

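Wrist view: the wing is upright in the picture at column 315, exactly between the pads, with the white line on the first tick. The skirt centre at (315,251) is about 2–3 mm further along tool x than assumed, so I correct that while descending.

The manual's scale: shifts go in shares of 62.5 mm and turns go in shares of pi rad. Converting my numbers, 0.023 m is 0.368, 0.02 m is 0.32, 0.005 rad / 3.1416 = 0.0016.

Emit:
drive_effector(segments=[[[0,0,0.0016,0.0368,-0.0048,0.32,0.05],[0,0,0,0,0,0.368,0.05],[0,0,0,0,0,0.24,0.05],[0,0,0,0,0,0.08,0.05],[0,0,0,0,0,0,0.05],[0,0,0,0,0,0,0.05]]], clamp_n=40)

```text
time: 12.25
ee_pos: [0.505, -0.1156, 0.0996]
eef_rot: [0.566, 0.825, 0.0, 0.0]
contact_force: [0.1, -0.0, 0.4]
gripper_width: 0.0501
grip_force: 0.0
```

```bash
python3 go.py .5045 -.115 .099 21.4
```

```text
t 12.25 p [ 0.505  -0.1156  0.0996] yaw 21.09 z [ 1.1e-03  1.0e-04 -1.0e+00] rz -0.0054 shift [ 0.0007 -0.0003  0.0006] q [-0.34  0.26  0.54  1.94 -0.16  0.98  0.64] F [ 0.1 -0.   0.4] w 0.0501 gf 0.0
```

Emit:
drive_effector(segments=[[[0,0,0,0,0,0,0.03],[0,0,0,0,0,0,0.005],[0,0,0,0,0,0,0.005],[0,0,0,0,0,0,0.005],[0,0,0,0,0,0,0.005]]], clamp_n=40)

```text
time: 12.88
ee_pos: [0.5047, -0.1155, 0.0994]
eef_rot: [0.566, 0.825, 0.0, 0.0]
contact_force: [-2.4, 1.5, 6.7]
gripper_width: 0.0129
grip_force: 40.4
```

```bash
python3 go.py .5045 -.115 .099 21.4
```

```text
t 12.875 p [ 0.5047 -0.1155  0.0994] yaw 21.08 z [ 3.e-04  3.e-04 -1.e+00] rz -0.0056 shift [0.0005 0.     0.0004] q [-0.34  0.26  0.54  1.94 -0.16  0.98  0.64] F [-2.4  1.5  6.7] w 0.0129 gf 40.4
```

In the tool's units: 0.15 rad / 3.1416 = 0.0477.

Emit:
drive_effector(segments=[[[0,0,0.0477,0,0,0,0.005],[0,0,0.0477,0,0,0,0.005],[0,0,0.0477,0,0,0,0.005],[0,0,0.0477,0,0,0,0.005],[0,0,0.0477,0,0,0,0.005],[0,0,0.0477,0,0,0,0.005],[0,0,0.0477,0,0,0,0.005],[0,0,0,0,0,0,0.005]]])

```text
time: 13.88
ee_pos: [0.5063, -0.1158, 0.0995]
eef_rot: [0.903, 0.429, 0.002, 0.001]
contact_force: [8.4, -2.3, -4.1]
gripper_width: 0.013
grip_force: 39.3
```

```bash
python3 go.py .5047 -.1155 .0994 -128.6
```

```text
t 13.875 p [ 0.5063 -0.1158  0.0995] yaw -39.18 z [ 0.0039 -0.0013 -1.    ] rz 1.5606 shift [-0.0008 -0.0014  0.0001] q [-0.49  0.29  0.71  1.94 -0.22  0.99 -0.35] F [ 8.4 -2.3 -4.1] w 0.013 gf 39.3
```

In the tool's units: 0.18 rad / 3.1416 = 0.0573.

Emit:
drive_effector(segments=[[[0,0,0.0573,0,0,0,0.005],[0,0,0.0573,0,0,0,0.005],[0,0,0.0573,0,0,0,0.005],[0,0,0.0573,0,0,0,0.005],[0,0,0.0573,0,0,0,0.005],[0,0,0.0573,0,0,0,0.005],[0,0,0.0573,0,0,0,0.005],[0,0,0.0573,0,0,0,0.005]]])

```text
time: 14.88
ee_pos: [0.5066, -0.1179, 0.0996]
eef_rot: [0.961, -0.276, 0.003, 0.001]
contact_force: [12.5, -10.9, -14.9]
gripper_width: 0.0132
grip_force: 39.0
```

Emit:
drive_effector(segments=[[[0,0,0.0382,0,0,0,0.005],[0,0,0,0,0,0,0.005],[0,0,0,0,0,0,0.005]]])

```text
time: 15.25
ee_pos: [0.5065, -0.1181, 0.0996]
eef_rot: [0.944, -0.33, 0.003, 0.001]
contact_force: [11.1, -12.5, -11.3]
gripper_width: 0.013
grip_force: 39.3
```

```bash
python3 go.py .5047 -.1155 .0994 -128.6
```

```text
t 15.25 p [ 0.5065 -0.1181  0.0996] yaw -128.54 z [ 0.0054 -0.005  -1.    ] rz 0.0011 shift [-0.0031 -0.0009  0.0001] q [-0.73  0.38  1.02  1.95 -0.38  1.01 -1.77] F [ 11.1 -12.5 -11.3] w 0.013 gf 39.3
```

In the tool's units: -0.035 m is -0.56, -0.03 m is -0.48.

Emit:
drive_effector(segments=[[[0,0,0,0,0,0,0.02],[0,0,0,0,0,0,0.035],[0,0,0,0,0,0,0.05],[0,0,0,0,0,0,0.05],[0,0,0,0,0,-0.48,0.05],[0,0,0,0,0,-0.56,0.05],[0,0,0,0,0,0,0.05]]])

```text
time: 16.12
ee_pos: [0.5058, -0.1157, 0.166]
eef_rot: [0.944, -0.329, 0.002, -0.001]
contact_force: [0.5, 0.1, 0.2]
gripper_width: 0.0498
grip_force: 0.0
```

```bash
python3 go.py .5047 -.1155 .0994 -128.6
```

Run:
```python
from h import *
d=get_image("wrist"); im=d["img"]; cv2.imwrite("pics/w5.png",im[:,:,::-1]); print(d["eye"],d["orientation"])
```

```text
t 16.125 p [ 0.5058 -0.1157  0.166 ] yaw -128.45 z [ 3.8e-03  8.0e-04 -1.0e+00] rz 0.0026 shift [-0.0012  0.0008  0.0666] q [-0.82  0.27  1.11  1.89 -0.27  1.14 -1.85] F [0.5 0.1 0.2] w 0.0498 gf 0.0
[ 0.56645015 -0.16308062  0.28914063] [-0.42937834  0.88983046  0.13942053 -0.06631676]
```

View pics/w5.png

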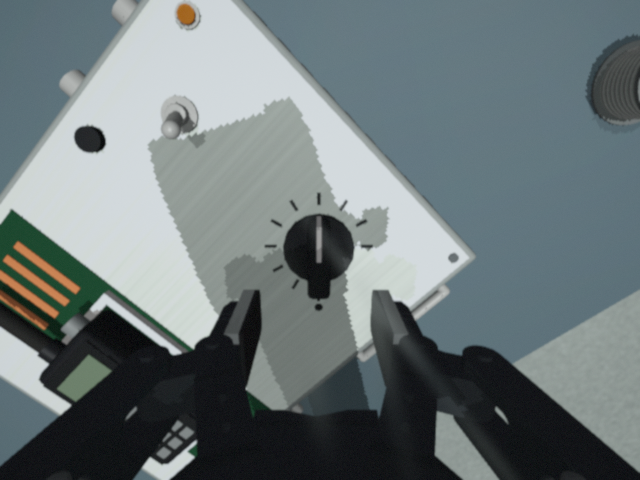

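The pointer (up) is directly opposite the dotted zero tick at (318,307), so the dial is at six clicks. The switch is still leaning forward, with its tip at (172,128) and foot at (180,112). Moving in front of the switch with closed fingers and checking its position by ray.

In the tool's units: -0.0268 m is -0.4288, -0.157 rad / 3.1416 = -0.05.

Emit:
drive_effector(segments=[[[0,0,0,0.4288,-0.4288,0,0.03],[0,0,0,0.4288,-0.4288,0,0.01],[0,0,-0.05,0,0,0,0],[0,0,-0.05,0,0,0,0],[0,0,-0.05,0,0,0,0],[0,0,-0.05,0,0,0,0],[0,0,-0.05,0,0,0,0],[0,0,0,0,0,0,0]]], clamp_n=30)

```text
time: 17.18
ee_pos: [0.5793, -0.1067, 0.1628]
eef_rot: [0.998, 0.056, -0.001, -0.0]
contact_force: [-0.3, 0.2, -0.6]
gripper_width: -0.0001
grip_force: 0.0
```

```bash
python3 go.py .5812 -.107 .110 -83.6
```

Run:
```python
from h import *
d=dict(K=get_image("wrist")["K"],eye=[0.56645015,-0.16308062,0.28914063],orientation=[-0.42937834,0.88983046,0.13942053,-0.06631676])
print("tip",ray(d,[172,128],.104)*1000,"foot",ray(d,[180,113],.07)*1000,"dial skirt",ray(d,[318.5,248],.076)*1000)
d=get_image("top"); im=d["img"].astype(int)
a=np.radians(6.4);x=np.array([np.cos(a),np.sin(a),0]);y=np.array([-x[1],x[0],0]);B=np.array([.5043,.0515,0])
# brightness profiles across the frame on the top image, in bay axes (mm), at rail height
for nm,t,s,rng in(("x",x,y,range(-74,-50,2)),("y",y,x,list(range(-42,-24,2))+list(range(24,44,2)))):
    print(nm,[(k,int(np.mean([im[int(round(v)),int(round(u))].mean() for u,v in proj(d,[B+[0,0,.072]+t*k/1000+s*j/1000 for j in range(-20,21,4)])]))) for k in rng])
```

```text
t 17.175 p [ 0.5793 -0.1067  0.1628] yaw -83.54 z [-1.5e-03  7.0e-04 -1.0e+00] rz 0.0011 shift [0.0019 0.0005 0.0528] q [-0.56  0.41  0.83  1.7  -0.32  1.18 -1.1 ] F [-0.3  0.2 -0.6] w -0.0001 gf 0.0
tip [[ 611.90720307 -104.7928519   104.        ]] foot [[ 623.29694938 -104.0272628    70.        ]] dial skirt [[ 506.11292547 -117.05118166   76.        ]]
x [(-74, 63), (-72, 62), (-70, 66), (-68, 81), (-66, 109), (-64, 131), (-62, 133), (-60, 114), (-58, 84), (-56, 65), (-54, 55), (-52, 45)]
y [(-42, 96), (-40, 96), (-38, 122), (-36, 135), (-34, 128), (-32, 99), (-30, 69), (-28, 56), (-26, 58), (24, 55), (26, 51), (28, 64), (30, 98), (32, 136), (34, 152), (36, 144), (38, 118), (40, 113), (42, 138)]
```

Switch tip at (612,−105), as planned. All rails show clear around the radio. Lower, then push to the far side.

In the tool's units: 0.03 m is 0.48, 0.018 m is 0.288.

Emit:
drive_effector(segments=[[[0,0,0,0,0.032,0.48,0],[0,0,0,0,0,0.288,0],[0,0,0,0,0,0.08,0],[0,0,0,0,0,0,0]]])

```text
time: 17.77
ee_pos: [0.5801, -0.1088, 0.1111]
eef_rot: [0.998, 0.057, -0.0, 0.0]
contact_force: [0.2, 0.0, -0.6]
gripper_width: -0.0003
grip_force: 0.0
```

```bash
python3 go.py .617 -.103 .110 -83.6
```

```text
t 17.775 p [ 0.5801 -0.1088  0.1111] yaw -83.51 z [-3.e-04 -2.e-04 -1.e+00] rz 0.0015 shift [ 0.0373 -0.0016  0.001 ] q [-0.52  0.47  0.8   1.75 -0.38  1.08 -1.05] F [ 0.2  0.  -0.6] w -0.0003 gf 0.0
```

Emit:
drive_effector(segments=[[[0,0,0,0.128,0,0,0],[0,0,0,0.128,0,0,0],[0,0,0,0.096,0,0,0],[0,0,0,0.096,0,0,0],[0,0,0,0.08,0,0,0],[0,0,0,0.08,0,0,0],[0,0,0,0,0,0,0]]])

```text
time: 18.65
ee_pos: [0.6179, -0.1045, 0.1108]
eef_rot: [0.998, 0.057, -0.0, 0.0]
contact_force: [-0.2, 1.0, 1.4]
gripper_width: 0.0001
grip_force: 0.4
```

```bash
python3 go.py .617 -.103 .110 -83.6
```

```text
t 18.65 p [ 0.6179 -0.1045  0.1108] yaw -83.47 z [-5.e-04 -1.e-04 -1.e+00] rz 0.0022 shift [-0.0007 -0.0016  0.0008] q [-0.48  0.55  0.77  1.65 -0.42  1.12 -1.06] F [-0.2  1.   1.4] w 0.0001 gf 0.4
```

In the tool's units: -0.06 m is -0.96, -0.05 m is -0.8.

Emit:
drive_effector(segments=[[[0,0,0,-0.32,0,0,0],[0,0,0,-0.16,0,-0.48,0],[0,0,0,0,0,-0.8,0],[0,0,0,-0.48,0,-0.8,0],[0,0,0,-0.96,0,-0.48,0],[0,0,0,-0.96,0,0,0],[0,0,0,-0.96,0,0,0],[0,0,0,0,0,0,0]]])

```text
time: 19.65
ee_pos: [0.3978, -0.1294, 0.2708]
eef_rot: [0.998, 0.056, 0.002, -0.005]
contact_force: [0.9, 0.2, 0.3]
gripper_width: 0.0004
grip_force: 0.0
```

Run:
```python
from h import *
P=np.array([.6235,-.103,.072]); a=np.radians(6.4); x=np.array([np.cos(a),np.sin(a),0])
off=P-.0117*x+[0,0,.032]; on=P+.0117*x+[0,0,.032]
for n in("side","top"):
    d=get_image(n); new=d["img"].astype(int); old=cv2.imread(f"pics/{n}0.png")[:,:,::-1].astype(int)
    p=proj(d,[off,on,P]); print(n,"pred off/on/pivot",p.round(1).tolist())
    c=p.mean(0).astype(int); r=20; sl=(slice(c[1]-r,c[1]+r),slice(c[0]-r,c[0]+r))
    for nm,im in(("old",old),("new",new)):
        g=im[sl].mean(2); print(nm,"dark centroid",(np.array(np.nonzero(g<np.median(g)*.55))[::-1].mean(1)+c-r).round(1),(g<np.median(g)*.55).sum(),np.median(g))
```

```text
side pred off/on/pivot [[368.1, 272.0], [376.5, 268.8], [371.5, 281.2]]
old dark centroid [380.2 263.1] 399 240.66666666666666
new dark centroid [380.8 262.4] 383 245.66666666666666
top pred off/on/pivot [[391.9, 216.5], [390.2, 205.1], [389.0, 214.3]]
old dark centroid [389.6 215.4] 8 157.66666666666666
new dark centroid [389.4 208.5] 16 162.33333333333334
```

Top view: the lever's dark patch moved from row 215.4 to row 208.5, toward the far side, so the switch is on. The arm is clear of everything; handing in.

Emit:
drive_effector(segments=[[[0,0,0,0,0,0,0],[0,0,0,0,0,0,0]]])

```text
time: 20.0
ee_pos: [0.4004, -0.1287, 0.2693]
eef_rot: [0.998, 0.056, -0.002, -0.0]
contact_force: [1.1, -0.9, -0.2]
gripper_width: -0.0003
grip_force: 0.0
```

```bash
python3 -c "
from bench import arm, job, readout, get_image
print(job.finish_job())"
```

```text
the job is handed in; nothing more can be done
None
```

I handed the job in at about 20 s: the radio lies face up in the rail frame with its aerial to the far side, the dial stands at six clicks, and the switch was flipped on last; the hand-in returned no verdict.

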